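Pass a tray of sponge fingers over the spring catch of a tray slide

TASK

The small baking tray waits on the tray slide in front of its spring catch. With closed fingertips press the red bar down behind the tray and, keeping it held down, push the tray along the slide until all of it is past the yellow catch teeth; then let the bar go so that the catch springs up behind the tray and locks it in. Only press and push: do not lift or tip the tray, do not let the catch up under it, and leave the other kitchen things where they are.

Things in the scene. Friction and masses are not known exactly. Their poses are not given: they have to be found in the camera images.
- slide: Aluminium tray slide fixed to the table, 370 x 166 mm. Its x axis is the way the tray must travel, z up; origin at table height on the centre line, under the catch teeth. It runs from x = -215 mm (open loading end) to the end stop. Two ledges 32 mm high, 50 to 78 mm either side of the centre line, carry the tray; guide walls outside them are 49 mm high. Between the ledges: an open channel 100 mm wide.
- end_stop (a point): Middle of the end stop's face, at x = +150 mm in the slide's frame; the stop is a plate across the slide, its top 58 mm above the table.
- catch (a joint): Spring catch, m pressed: 0 = up, 0.014 = bottomed. Red bar and yellow teeth are one piece that moves straight up and down. The tray clears the teeth only when it is more than 8 mm down. Press anywhere along the bar; fingertips may slide along it while pressing. About 3.5 N starts it, 8 N bottoms it; let go, it springs up.
- bar_mark (a point): Point on the centre line of the red bar's top at x = -180 mm in the slide's frame; moves with the bar. The bar is 40 mm wide, lies in the channel from x = -210 to +45 mm, its top 28 mm above the table when up, 14 mm when bottomed. Here and 25 mm to either side along it, the bar is always free behind the waiting tray.
- teeth (a point): Point midway between the tops of the two yellow catch teeth; moves with the catch. The teeth stand at x = -4 to +4 mm in the slide's frame, 36 to 48 mm either side of the centre line (72 mm free between them for the fingers to pass); tops 40 mm above the table when up, 8 mm above the ledges.
- tray: Loose dark steel baking tray with eight sponge fingers, about 0.5 kg, 110 mm long (its x axis, along the slide's x), 150 mm wide, 24 mm high. Origin: centre of its underside, 32 mm above the table. Its rear wall (x = -55 mm) is to be pushed. Its front starts 3 to 30 mm short of the teeth. Locked in: origin at x = +59 to +95 mm in the slide's frame (+95: against the end stop), catch up.
- cutter: Bystander: steel pastry ring, 70 mm across, 40 mm high; origin at its underside.
- jar: Bystander: amber jar, 60 mm across, 75 mm high; origin at its underside.
- bowl: Bystander: blue bowl, 130 mm across, 55 mm high; origin at its underside.
- brush: Bystander: pastry brush lying flat, 180 mm long; origin at the middle of its underside.
- spatula: Bystander: spatula lying flat, 240 mm long; origin at the middle of its underside.
- scraper: Bystander: white dough scraper lying flat, 110 x 80 mm, 16 mm high; origin at its underside.
- mug: Bystander: white mug, 76 mm across, 85 mm high; origin at its underside.

How it is judged:
By the outcome, as a careful person would: the job done as asked, in the order asked, and still so for the second after the job is handed in, with the robot touching nothing.
It also fails if it takes over 45 s, if anything falls off the work surface, if the arm or the gripper's body presses on something with over 40 N, if the wrist force passes 120 N, or if a joint passes its speed limit or range.

ROBOT

A 6-joint arm with a two-finger parallel gripper is mounted at the origin on the work surface. World frame = base frame: x ahead of the robot, y to its left, z up, the work surface at z = 0. Lengths are in m, angles in degrees, forces in N, time in s.
With the tool pointing down it reaches from about 0.275 to 0.75 m from the base axis. Payload 10.2 kg.
Tool frame: the origin (TCP) lies at the very end of the fingers, on their centre line; the grasp point (between the pads) lies 19 mm behind it; z points along the fingers, y is the direction in which the jaws open and shut (so a half turn about z gives the same grasp; the last joint's range is limited). The gripper opens to 85 mm and grips with 20 to 120 N. Pads are 22 mm wide; open, the fingers measure 114 mm over their backs; the gripper's body (76 mm by 85 mm) begins 54 mm behind the grasp point. The pads swing forward as they close: fully open they stand 13 mm farther back than shut.
Start: joints at [55.153, 17.928, 85.812, -0, 76.261, -12.8], TCP at [0.197, 0.487, 0.231] pointing down, gripper open.
Joint ranges: [-168.41, 168.41], [-55.51, 124.54], [10.69, 146.95], [-70.63, 250.63], [1, 178], [-165.06, 165.06]. Speed limits (degrees/s): [136.94, 136.94, 172.46, 180, 180, 180].

INTERFACE

Orientations are given as [roll, pitch, yaw] about the fixed x, y, z axes, in that order (R = Rz(yaw) Ry(pitch) Rx(roll)).
In Python, from workcell import arm gives the robot as it stands.
- The arm moves only by the tool move_arm, never from a script. Its argument "motion" is a list of rows, each a list of 7 numbers: the shift along the tool's x, y, z in m, then the turn, a rotation vector about the tool's x, y, z in degrees, then the opening, from 0 (shut) to 1 (fully open). A call has 1 to 10 rows; each row shifts and turns the commanded pose from where the row before left it, along the tool's axes as they then stand; what a row does not reach is not made up. A row lasts 1/8 s, in which the tool goes at most 62.5 mm and 10.7 degrees, less where a joint would pass 70% of its speed; a pose out of reach is approached as far as the arm can. A call with a gripper value outside its range is refused whole. The fingers move at their own pace and stop on an object; the grip force is fixed at half the most. Time passes only in rows, so rows that do not move let the fingers close. It gives the time, the measured TCP pose, the force and the opening at its end, in the units of the state.
- arm.sense(): the state, without advancing time (a new reading comes with each control period).
- arm.grab_frame(name): name is "side" or "top" or "wrist"; returns (picture, depth): 420x560x3 uint8, red, green, blue; 420x560 float32, m along the optical axis (not along the pixel's ray), 0 where there is no reading.
- arm.camera_info(name): a dict with "fx", "fy", "cx", "cy" (pixels), "distortion" ([k1, k2, p1, p2, k3] as OpenCV has them; the pictures are not rectified), "world_to_cam" (4x4, takes a point from world to camera coordinates); the wrist camera has in their place "tool_from_camera" (4x4, takes a point from camera to tool coordinates, whose origin is the TCP and whose axes are the flange's). Camera axes: x right, y down, z forward; pixel columns grow to the right and rows downward; lengths in m; the calibration is good to about 2 mm. A picture is of the moment at which its call begins: read the wrist's pose just before it. camera_info takes no time and is no camera call.
- arm.close_job(): hands the job in, once; it reports no verdict.
The state is a dict: "t": time; "qpos": joint angles; "joint_velocities": joint speeds; "joint_torque": joint torques, N m; "tool_pos": TCP position; "orientation": TCP orientation; "contact_force": force on the tool from outside, world axes, zero at the start; "wrist_torque": the same for the moment, N m; "finger_gap": finger opening in m.
Only numpy, scipy, OpenCV 4.12 (cv2) and the standard library are available. Lean on these libraries where they do the work, as an engineer would, in place of code of your own. Each camera call takes 0.05 s, during which the arm holds its last target.

## Working session

There is one attempt and no reset: what is moved stays moved. The work goes in short steps, Python scripts to look and compute and a tool call to move; the robot and the scene stay as the last step left them, time stands still between calls to the robot, and variables do not carry over. Pictures are saved under pics/ and viewed, and the job is handed in when it is done.

Besides the shell and the picture viewer there is one more tool, called after "Call:" by a JSON object that holds its "api" and its "payload", one argument or row to a line. move_arm: Moves the arm, as the interface text tells. Its arguments: {"type":"object","properties":{"motion":{"type":"array"}},"required":["motion"]}

```bash
ls; mkdir -p pics; python3 - <<'E'
from workcell import arm
import cv2,numpy as np
print(arm.sense())
for n in ["top","side"]:
    p,d=arm.grab_frame(n); cv2.imwrite(f"pics/{n}0.png",p[:,:,::-1]); np.savez(f"pics/{n}0.npz",p=p,d=d)
    print(n,arm.camera_info(n))
E
```

```text
pics
{'t': 0.0, 'qpos': array([ 5.51525935e+01,  1.79618408e+01,  8.58558704e+01,  2.16727073e-03,
        7.62606776e+01, -1.28015012e+01]), 'joint_velocities': array([ 0.00841364,  0.10039232, -0.05399727, -0.03555655, -0.03763677,
       -0.01715902]), 'joint_torque': array([ 1.02178488e-03, -4.12259459e+01, -2.59745765e+01, -1.19302872e-04,
        4.13750735e-03,  2.26371685e-05]), 'tool_pos': array([0.19691916, 0.48638407, 0.23070145]), 'orientation': array([-1.79924026e+02, -1.94211877e-02,  1.57953566e+02]), 'contact_force': array([ 0.83768521,  0.42356626, -0.67683995]), 'wrist_torque': array([-0.05111992, -0.03245167, -0.01537561]), 'finger_gap': 0.08555832869665032}
top {'fx': 462.30841290478753, 'fy': 462.30841290478753, 'cx': 275.8204778595818, 'cy': 207.4300301783469, 'distortion': array([-0.05986715,  0.        ,  0.        ,  0.        ,  0.        ]), 'world_to_cam': array([[ 0.01398446, -0.99957285,  0.02566234, -0.02227072],
       [-0.98137132, -0.01863891, -0.19121434,  0.5351724 ],
       [ 0.19161098, -0.02251026, -0.98121278,  1.25612754],
       [ 0.        ,  0.        ,  0.        ,  1.        ]])}
side {'fx': 520.349095257283, 'fy': 520.349095257283, 'cx': 281.1890605473082, 'cy': 215.39421193689807, 'distortion': array([-0.18697689,  0.        ,  0.        ,  0.        ,  0.        ]), 'world_to_cam': array([[-0.97790008, -0.20901914,  0.00473641,  0.54173354],
       [-0.13999067,  0.63778658, -0.75738425,  0.12037317],
       [ 0.15528699, -0.74130917, -0.65295227,  1.47004942],
       [ 0.        ,  0.        ,  0.        ,  1.        ]])}
```

View pics/top0.png

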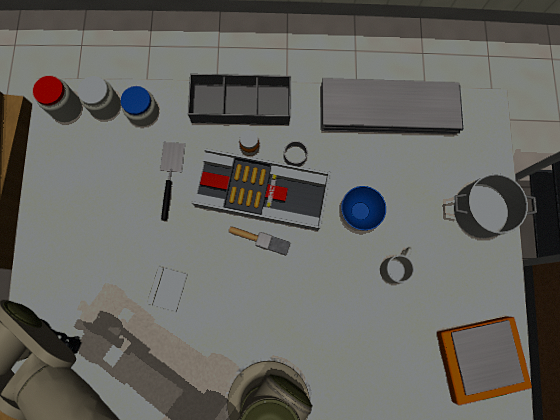

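View pics/side0.png

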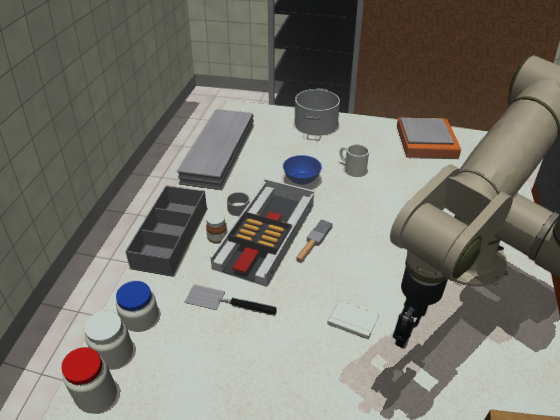

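The top view shows the slide at about (193–330, 150–228), with the loading end on the left. The tray is at (228–272, 157–212), with the red bar visible at (200–230, 180) and (268–288, 192) and the teeth near x=272. The jar, ring, bowl and brush lie around it. Next I'll measure these.

```bash
cat > h.py <<'E'
import numpy as np,cv2
from workcell import arm
def ray_plane(name,uv,z,info=None):
    c=info or arm.camera_info(name); K=np.array([[c['fx'],0,c['cx']],[0,c['fy'],c['cy']],[0,0,1]])
    n=cv2.undistortPoints(np.array(uv,float).reshape(-1,1,2),K,c['distortion']).reshape(-1,2)
    T=c['world_to_cam'];R=T[:3,:3];t=T[:3,3]; o=-R.T@t
    d=np.c_[n,np.ones(len(n))]@R
    return o+d*((np.broadcast_to(z,len(n))-o[2])/d[:,2])[:,None]
def proj(name,P):
    c=arm.camera_info(name); K=np.array([[c['fx'],0,c['cx']],[0,c['fy'],c['cy']],[0,0,1]])
    T=c['world_to_cam'];return cv2.projectPoints(np.array(P,float).reshape(-1,3),cv2.Rodrigues(T[:3,:3])[0],T[:3,3],K,c['distortion'])[0].reshape(-1,2)
E
python3 - <<'E'
from h import *
for n,box in (("top",(185,130,345,250)),("side",(195,165,335,285))):
    f=np.load(f"pics/{n}0.npz");p=f['p'];x0,y0,x1,y1=box
    c=p[y0:y1,x0:x1]; cv2.imwrite(f"pics/{n}crop.png",cv2.resize(c[:,:,::-1],None,fx=5,fy=5,interpolation=cv2.INTER_NEAREST)[:600,:800])
    hsv=cv2.cvtColor(p,cv2.COLOR_RGB2HSV)
    H,S,V=[hsv[:,:,i].astype(int) for i in range(3)]
    red=((H<6)|(H>174))&(S>170)&(V>80)
    yel=(H>22)&(H<34)&(S>140)&(V>90)
    for nm,m in(("red",red),("yel",yel)):
        m2=np.zeros_like(m);m2[y0:y1,x0:x1]=m[y0:y1,x0:x1]
        k,l,s,ce=cv2.connectedComponentsWithStats(m2.astype(np.uint8))
        for i in range(1,k):
            if s[i,4]>3:
                q=np.argwhere(l==i)[:,::-1]
                r=cv2.minAreaRect(q.astype(np.float32))
                z=.028 if nm=="red" else .04
                print(n,nm,s[i],ce[i].round(1),ray_plane(n,[ce[i]],z)[0].round(4), "corners",ray_plane(n,cv2.boxPoints(r),z)[:,:2].round(4).tolist())
E
```

```text
top red [200 172  29  17 350] [214.2 179.9] [0.6182 0.1665 0.028 ] corners [[0.6066, 0.2081], [0.6443, 0.2026], [0.6298, 0.1246], [0.5923, 0.1306]]
top red [265 184   7  13  38] [267.6 190.7] [0.589  0.0106 0.028 ] corners [[0.5734, 0.0185], [0.6093, 0.0104], [0.6061, -0.0033], [0.5702, 0.0048]]
top red [272 186  16  15 176] [279.4 192.6] [ 0.5843 -0.0237  0.028 ] corners [[0.5695, 0.004], [0.6075, -0.0027], [0.5994, -0.0465], [0.5615, -0.0395]]
top yel [236 166   3  12  14] [237.1 171.6] [0.6414 0.1    0.04  ] corners [[0.6256, 0.1046], [0.6582, 0.0978], [0.6576, 0.095], [0.625, 0.1019]]
top yel [244 167   4  13  14] [245.3 172.9] [0.6379 0.0761 0.04  ] corners [[0.6201, 0.0814], [0.6562, 0.0737], [0.6556, 0.0709], [0.6195, 0.0786]]
top yel [254 169   2   5   5] [254.2 171. ] [0.6442 0.0504 0.04  ] corners [[0.6386, 0.0529], [0.6507, 0.0503], [0.6502, 0.0483], [0.6382, 0.0509]]
top yel [260 170   4  13  16] [261.7 176.2] [0.6291 0.0284 0.04  ] corners [[0.6117, 0.033], [0.648, 0.0267], [0.6475, 0.0239], [0.6111, 0.0302]]
top yel [252 175   2   7   9] [252.7 178.3] [0.6221 0.0544 0.0
[... 576 characters left out ...]
[0.5657 0.0642 0.04  ] corners [[0.5491, 0.0688], [0.5848, 0.0628], [0.5842, 0.0595], [0.5485, 0.0655]]
top yel [256 193   3  13  15] [256.9 199.3] [0.5604 0.0409 0.04  ] corners [[0.544, 0.0446], [0.5793, 0.0404], [0.5789, 0.0372], [0.5436, 0.0414]]
top yel [267 203   3   4  10] [268.  204.2] [0.5468 0.0088 0.04  ] corners [[0.5502, 0.0117], [0.5503, 0.006], [0.5416, 0.0058], [0.5415, 0.0115]]
side red [267 212  14   8  69] [273.7 215.6] [ 0.5829 -0.0265  0.028 ] corners [[0.6017, -0.0162], [0.6035, -0.0425], [0.5651, -0.0367], [0.5637, -0.0106]]
side red [233 248  26  24 314] [245.4 259.2] [0.6185 0.1687 0.028 ] corners [[0.6442, 0.2039], [0.6286, 0.1099], [0.5921, 0.1301], [0.609, 0.222]]
```

View pics/topcrop.png

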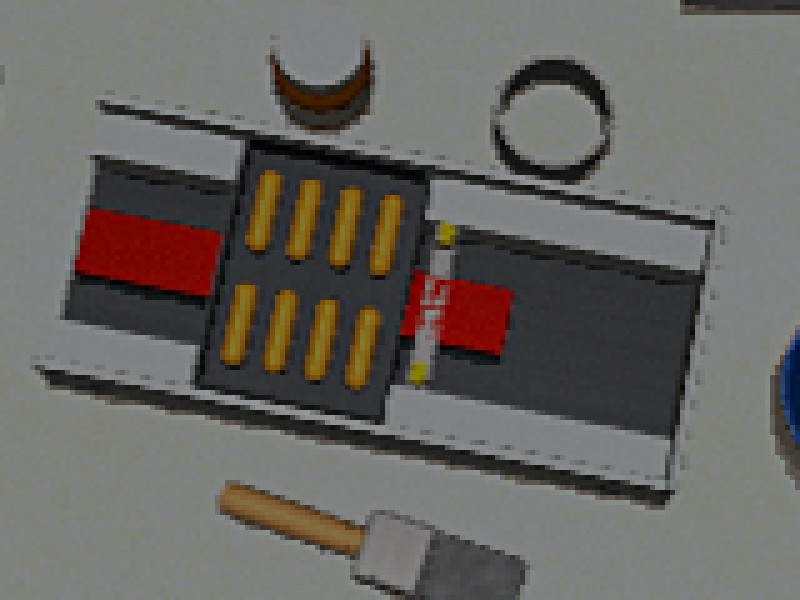

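View pics/sidecrop.png

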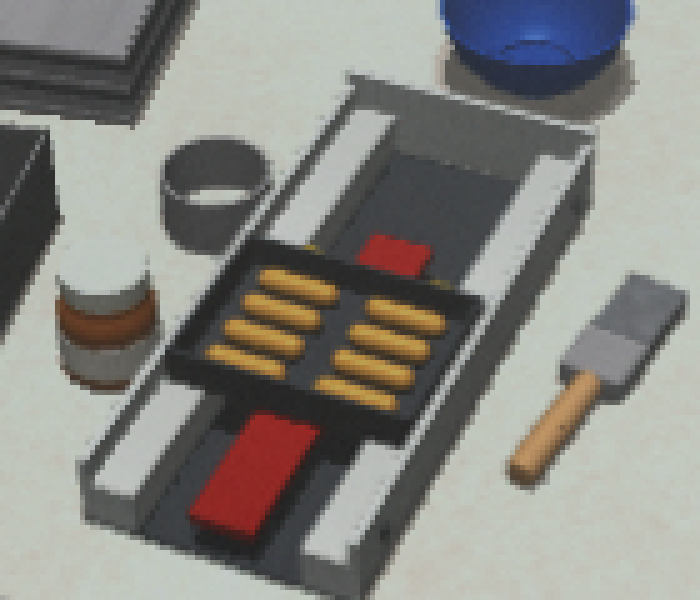

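Call:
{"api": "move_arm", "payload": {
  "motion": [
    [0,0,0,0,0,9.8,0],
    [0,0,0,0,0,9.8,0],
    [0,0,0,0,0,9.8,0],
    [0,0,0,0,0,9.8,0],
    [0,0,0,0,0,9.8,0],
    [0,0,0,0,0,9.8,0],
    [0,0,0,0,0,9.8,0],
    [0,0,0,0,0,9.7,0]
  ]
}}

```text
t: 1.1
tool_pos: [0.197, 0.4865, 0.2309]
orientation: [-180.0, 0.0, 79.3]
contact_force: [-0.7, -0.2, 0.0]
finger_gap: 0.0003
```

```bash
cat >> h.py <<'E'
O=np.array([0.588,0.0012]); U=np.array([-0.179,-0.984]);U/=np.linalg.norm(U);V=np.array([-U[1],U[0]])
def w(sx,sy,z): return np.r_[O+U*sx+V*sy,z]
def sl(p): d=np.array(p)[:2]-O; return d@U,d@V
from scipy.spatial.transform import Rotation as Rr
def delta(target):
    s=arm.sense(); R=Rr.from_euler('xyz',s['orientation'],degrees=True).as_matrix()
    return R.T@(np.array(target)-s['tool_pos'])
def st():
    s=arm.sense(); x,y=sl(s['tool_pos']); print('t',s['t'],'slide',round(x,4),round(y,4),'z',s['tool_pos'][2].round(4),'rpy',s['orientation'].round(2),'F',s['contact_force'].round(2),'gap',round(s['finger_gap'],4))
E
python3 - <<'E'
from h import *
st();print(delta(w(-.175,0,.13)))
# measure tray: top-view dark tray rim
for n in("top","side"):
    P=[w(x,y,.056) for x,y in((-.125,-.075),(-.125,.075),(-.015,.075),(-.015,-.075))]; print(n,proj(n,P).round(1).tolist())
E
```

```text
t 1.1 slide -0.4075 -0.4715 z 0.2309 rpy [-1.7998e+02  4.0000e-02  7.9330e+01] F [-0.66 -0.21  0.  ] gap 0.0003
[-0.2294183   0.47302689  0.10096585]
top [[222.2, 205.8], [233.5, 155.7], [270.9, 163.0], [260.5, 213.4]]
side [[277.0, 248.7], [227.7, 234.2], [244.5, 210.8], [291.8, 223.9]]
```

Call:
{"api": "move_arm", "payload": {
  "motion": [
    [-0.023,0.047,0.008,0,0,0,0],
    [-0.023,0.047,0.008,0,0,0,0],
    [-0.023,0.047,0.008,0,0,0,0],
    [-0.023,0.047,0.008,0,0,0,0],
    [-0.023,0.047,0.008,0,0,0,0],
    [-0.023,0.047,0.008,0,0,0,0],
    [-0.023,0.047,0.008,0,0,0,0],
    [-0.023,0.047,0.008,0,0,0,0],
    [-0.023,0.047,0.008,0,0,0,0],
    [-0.022,0.05,0.008,0,0,0,0]
  ]
}}

```text
t: 2.35
tool_pos: [0.6223, 0.1752, 0.1507]
orientation: [-180.0, 0.0, 79.6]
contact_force: [0.7, 0.3, 0.2]
finger_gap: -0.0005
```

Call:
{"api": "move_arm", "payload": {
  "motion": [
    [0,0,0,0,0,0,0],
    [0,0,0,0,0,0,0]
  ]
}}

```text
t: 2.6
tool_pos: [0.6207, 0.1767, 0.1509]
orientation: [-179.9, 0.0, 79.7]
contact_force: [0.2, 0.0, -0.1]
finger_gap: 0.0002
```

```bash
python3 - <<'E'
from h import *
st();print(delta(w(-.175,0,.04)))
p,d=arm.grab_frame("wrist");cv2.imwrite("pics/w1.png",p[:,:,::-1]);
c=arm.camera_info("wrist");print(c)
p,d=arm.grab_frame("top");cv2.imwrite("pics/t1.png",cv2.resize(p[130:250,185:345,::-1],None,fx=5,fy=5))
st()
E
```

```text
t 2.6 slide -0.1785 0.0008 z 0.1509 rpy [-1.7993e+02  1.0000e-02  7.9660e+01] F [ 0.18  0.03 -0.09] gap 0.0002
[-0.00349094 -0.00065954  0.11088992]
{'fx': 351.6499184956355, 'fy': 351.6499184956355, 'cx': 280.0782600507223, 'cy': 213.49911827173776, 'distortion': array([-0.05865649,  0.        ,  0.        ,  0.        ,  0.        ]), 'tool_from_camera': array([[-1.80026160e-03, -9.65100124e-01, -2.61874989e-01,
         6.61887824e-02],
       [ 9.99998337e-01, -1.66086338e-03, -7.53638810e-04,
         5.44753706e-04],
       [ 2.92398330e-04, -2.61875910e-01,  9.65101509e-01,
        -1.43028939e-01],
       [ 0.00000000e+00,  0.00000000e+00,  0.00000000e+00,
         1.00000000e+00]])}
t 2.7 slide -0.1791 0.0005 z 0.1516 rpy [-180.     -0.     79.73] F [-0.53  0.45 -0.57] gap -0.0001
```

View pics/w1.png

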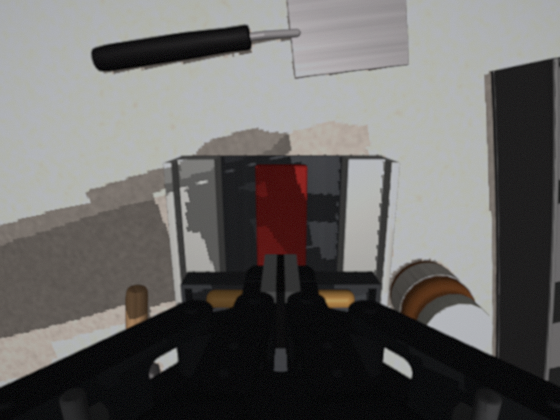

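View pics/t1.png

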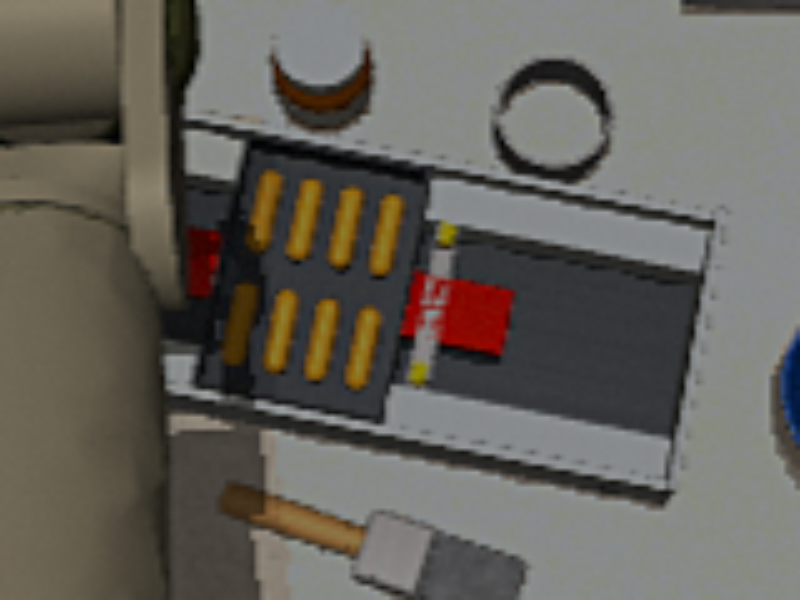

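The wrist view shows the red bar at columns 257–307, centred on the fingers at 280. The tray's rear rim is at row ~272 and the end of the bar at row ~165. I'll check these points along the slide.

```bash
python3 - <<'E'
from h import *
c=arm.camera_info("wrist");s=arm.sense()
T=np.eye(4);T[:3,:3]=Rr.from_euler('xyz',s['orientation'],degrees=True).as_matrix();T[:3,3]=s['tool_pos']
c['world_to_cam']=np.linalg.inv(T@c['tool_from_camera'])
for nm,uv,z in(("barend",(282,165),.028),("bar mid",(282,230),.028),("slide L end",(180,158),.049),("slide R end",(390,158),.049),("tray rim",(220,272),.056),("tray rim",(340,272),.056)):
    p=ray_plane("wrist",[uv],z,c)[0]; print(nm,p.round(4),np.round(sl(p),4))
E
```

```text
barend [0.6281 0.2084 0.028 ] [-0.211   0.0023]
bar mid [0.6188 0.1575 0.028 ] [-0.1593  0.0023]
slide L end [0.5593 0.2289 0.049 ] [-0.2189 -0.069 ]
slide R end [0.7036 0.2025 0.049 ] [-0.2187  0.0777]
tray rim [0.5694 0.1426 0.056 ] [-0.1358 -0.0436]
tray rim [0.6566 0.1266 0.056 ] [-0.1357  0.0451]
```

Call:
{"api": "move_arm", "payload": {
  "motion": [
    [0,0,0.04,0,0,0,0],
    [0,0,0.04,0,0,0,0],
    [0,0,0.03,0,0,0,0],
    [0,0,0.006,0,0,0,0],
    [0,0,0,0,0,0,0],
    [0,0,0,0,0,0,0]
  ]
}}

```text
t: 3.45
tool_pos: [0.6219, 0.1767, 0.037]
orientation: [179.9, -0.0, 79.7]
contact_force: [0.5, -0.4, -0.4]
finger_gap: 0.0001
```

Call:
{"api": "move_arm", "payload": {
  "motion": [
    [0,0,0.005,0,0,0,0],
    [0,0,0.005,0,0,0,0],
    [0,0,0.005,0,0,0,0],
    [0,0,0.003,0,0,0,0],
    [0,0,0,0,0,0,0],
    [0,0,0,0,0,0,0]
  ]
}}

```text
t: 4.2
tool_pos: [0.6216, 0.1765, 0.0178]
orientation: [179.9, -0.0, 79.7]
contact_force: [-2.1, -0.4, 5.9]
finger_gap: 0.0002
```

Call:
{"api": "move_arm", "payload": {
  "motion": [
    [0,0,0.003,0,0,0,0],
    [0,0,0.002,0,0,0,0],
    [0,0,0,0,0,0,0],
    [0,0,0,0,0,0,0]
  ]
}}

```text
t: 4.7
tool_pos: [0.6217, 0.1765, 0.0138]
orientation: [179.9, -0.0, 79.7]
contact_force: [-5.0, 0.3, 13.5]
finger_gap: 0.0002
```

```bash
python3 - <<'E'
from h import *
st()
for n,b in(("top",(185,130,345,250)),("side",(195,165,335,285))):
    p,d=arm.grab_frame(n);x0,y0,x1,y1=b;cv2.imwrite(f"pics/{n}2.png",cv2.resize(p[y0:y1,x0:x1,::-1],None,fx=5,fy=5))
st()
E
```

```text
t 4.7 slide -0.1785 0.0018 z 0.0138 rpy [ 1.7992e+02 -2.0000e-02  7.9660e+01] F [-5.01  0.28 13.49] gap 0.0002
t 4.8 slide -0.1785 0.0018 z 0.0138 rpy [ 1.7992e+02 -2.0000e-02  7.9660e+01] F [-4.92 -0.13 13.45] gap -0.0002
```

View pics/side2.png

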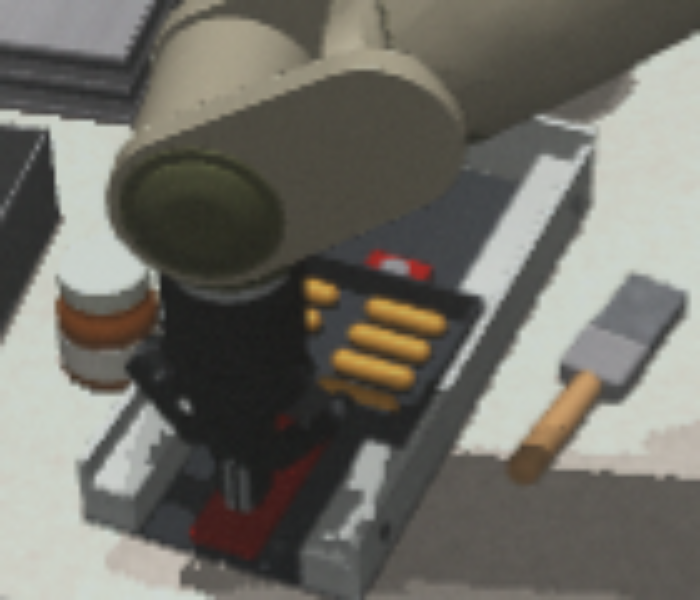

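View pics/top2.png

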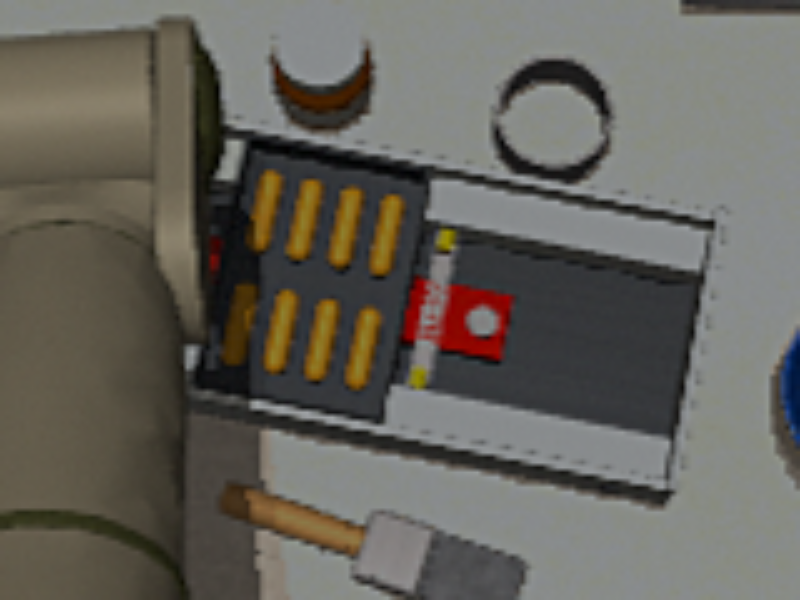

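The catch is bottomed: TCP z is 13.8 mm and the force 13.5 N. A grey pin shows near x≈+29 mm on the bar, so I'll stop the fingers short of it. Now I push.

Call:
{"api": "move_arm", "payload": {
  "motion": [
    [-0.005,0,0,0,0,0,0],
    [-0.005,0,0,0,0,0,0],
    [-0.005,0,0,0,0,0,0],
    [-0.005,0,0,0,0,0,0],
    [-0.005,0,0,0,0,0,0],
    [0,0,0,0,0,0,0]
  ]
}}

```text
t: 5.55
tool_pos: [0.6181, 0.1525, 0.0139]
orientation: [179.8, -0.1, 79.6]
contact_force: [0.4, 3.9, 10.8]
finger_gap: 0.0
```

```bash
python3 - <<'E'
from h import *
st()
print(proj("top",[w(.0,0,.028),w(.029,0,.028),w(.045,0,.014)]))
E
```

```text
t 5.55 slide -0.1542 0.0025 z 0.0139 rpy [ 1.7978e+02 -1.3000e-01  7.9640e+01] F [ 0.38  3.88 10.77] gap 0.0
[[270.81319401 191.14542616]
 [280.61866344 193.08016012]
 [285.80460361 195.19660867]]
```

Call:
{"api": "move_arm", "payload": {
  "motion": [
    [-0.005,0,0,0,0,0,0],
    [-0.005,0,0,0,0,0,0],
    [-0.005,0,0,0,0,0,0],
    [-0.005,0,0,0,0,0,0],
    [0,0,0,0,0,0,0]
  ]
}}

```text
t: 6.18
tool_pos: [0.6146, 0.1332, 0.014]
orientation: [179.8, -0.2, 79.6]
contact_force: [1.3, 6.7, 10.1]
finger_gap: -0.0001
```

```bash
python3 - <<'E'
from h import *
st()
n="top";b=(185,130,345,250)
p,d=arm.grab_frame(n);x0,y0,x1,y1=b;cv2.imwrite(f"pics/{n}3.png",cv2.resize(p[y0:y1,x0:x1,::-1],None,fx=5,fy=5))
E
```

```text
t 6.175 slide -0.1346 0.0026 z 0.014 rpy [ 1.7976e+02 -1.6000e-01  7.9640e+01] F [ 1.26  6.71 10.14] gap -0.0001
```

View pics/top3.png

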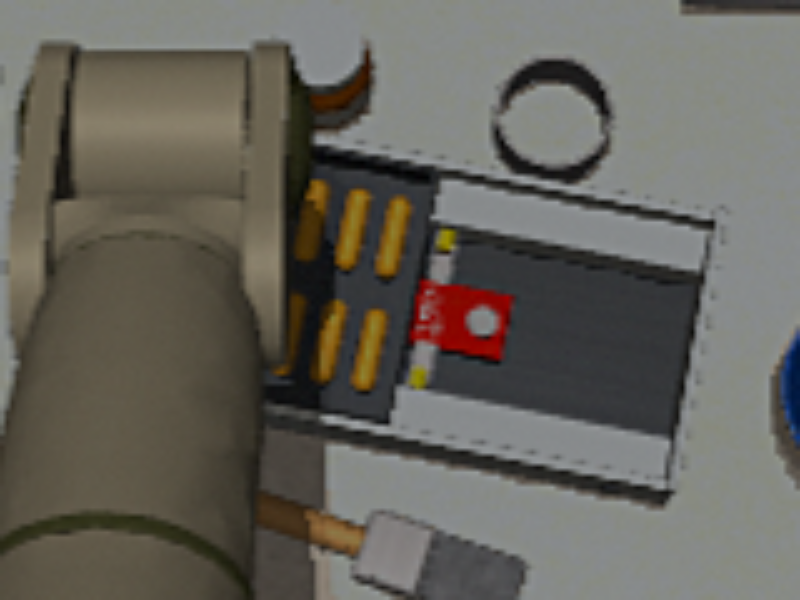

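Call:
{"api": "move_arm", "payload": {
  "motion": [
    [-0.005,0,0.0003,0,0,0,0],
    [-0.005,0,0,0,0,0,0],
    [-0.005,0,0,0,0,0,0],
    [-0.005,0,0,0,0,0,0],
    [-0.005,0,0,0,0,0,0],
    [-0.005,0,0,0,0,0,0]
  ]
}}

```text
t: 6.98
tool_pos: [0.6095, 0.1045, 0.014]
orientation: [179.7, -0.2, 79.7]
contact_force: [3.0, 11.7, 11.8]
finger_gap: -0.0001
```

```bash
python3 - <<'E'
from h import *
st()
E
```

```text
t 6.975 slide -0.1055 0.0027 z 0.014 rpy [179.71  -0.23  79.65] F [ 2.95 11.7  11.8 ] gap -0.0001
```

```bash
python3 - <<'E'
from h import *
n="top";b=(185,130,345,250)
p,d=arm.grab_frame(n);x0,y0,x1,y1=b;cv2.imwrite(f"pics/{n}4.png",cv2.resize(p[y0:y1,x0:x1,::-1],None,fx=5,fy=5))
st()
E
```

```text
t 7.025 slide -0.1049 0.0027 z 0.0139 rpy [179.72  -0.21  79.63] F [ 1.58  9.82 12.81] gap -0.0
```

View pics/top4.png

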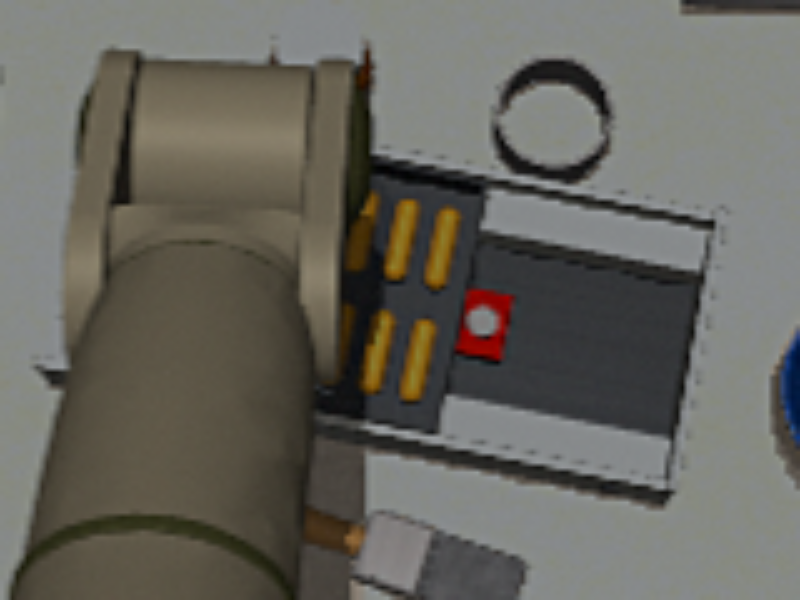

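The tray's front edge has passed the teeth at crop column ~460–480, and it's moving straight along the slide. I'll keep pushing.

Call:
{"api": "move_arm", "payload": {
  "motion": [
    [-0.005,0,0,0,0,0,0],
    [-0.005,0,0,0,0,0,0],
    [-0.005,0,0,0,0,0,0],
    [-0.005,0,0,0,0,0,0],
    [-0.005,0,0,0,0,0,0],
    [-0.005,0,0,0,0,0,0],
    [-0.005,0,0,0,0,0,0],
    [-0.005,0,0,0,0,0,0]
  ]
}}

```text
t: 8.02
tool_pos: [0.6025, 0.0651, 0.014]
orientation: [179.7, -0.2, 79.6]
contact_force: [1.7, 12.3, 11.9]
finger_gap: -0.0
```

Call:
{"api": "move_arm", "payload": {
  "motion": [
    [-0.005,0,0,0,0,0,0],
    [-0.005,0,0,0,0,0,0],
    [-0.005,0,0,0,0,0,0],
    [-0.005,0,0,0,0,0,0],
    [-0.005,0,0,0,0,0,0],
    [-0.005,0,0,0,0,0,0],
    [-0.005,0,0,0,0,0,0],
    [-0.005,0,0,0,0,0,0]
  ]
}}

```text
t: 9.02
tool_pos: [0.5953, 0.0257, 0.014]
orientation: [179.7, -0.2, 79.6]
contact_force: [2.4, 12.9, 14.6]
finger_gap: 0.0001
```

```bash
python3 - <<'E'
from h import *
st()
n="top";b=(185,130,345,250)
p,d=arm.grab_frame(n);x0,y0,x1,y1=b;cv2.imwrite(f"pics/{n}5.png",cv2.resize(p[y0:y1,x0:x1,::-1],None,fx=5,fy=5))
p,d=arm.grab_frame("wrist");cv2.imwrite("pics/w5.png",p[:,:,::-1])
st()
E
```

```text
t 9.025 slide -0.0254 0.0028 z 0.014 rpy [179.71  -0.2   79.65] F [ 2.45 12.89 14.59] gap 0.0001
t 9.125 slide -0.0249 0.0028 z 0.014 rpy [ 1.7972e+02 -1.7000e-01  7.9630e+01] F [ 2.15  8.9  14.43] gap -0.0002
```

View pics/top5.png

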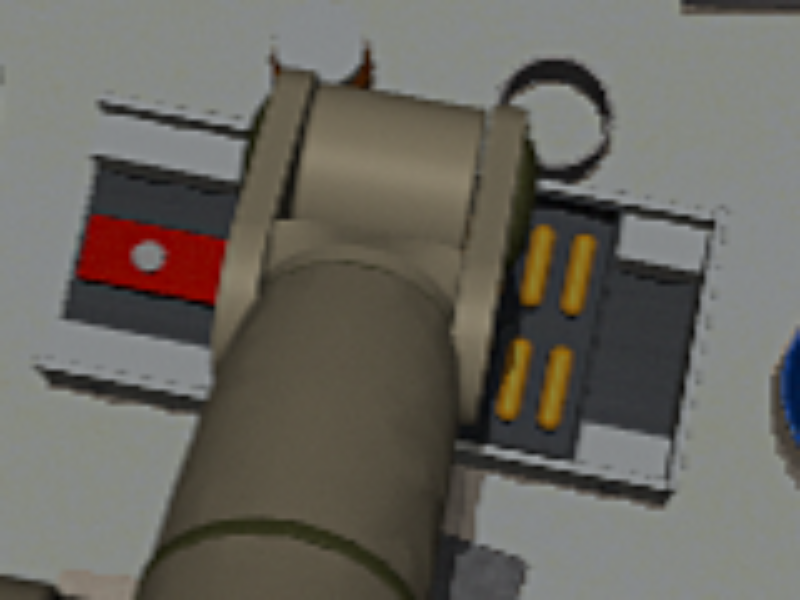

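View pics/w5.png

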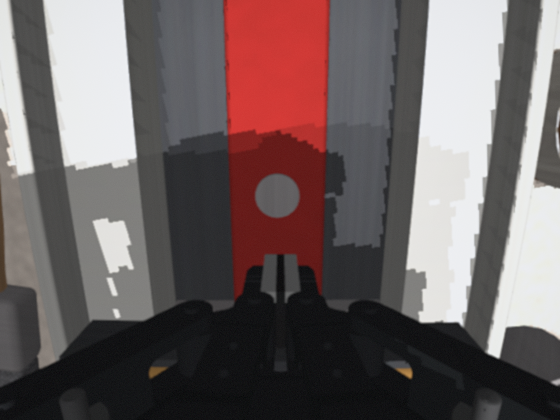

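Call:
{"api": "move_arm", "payload": {
  "motion": [
    [-0.005,0,0,0,0,0,0],
    [-0.005,0,0,0,0,0,0],
    [-0.005,0,0,0,0,0,0],
    [-0.005,0,0,0,0,0,0],
    [-0.005,0,0,0,0,0,0],
    [-0.005,0,0,0,0,0,0],
    [-0.003,0,0,0,0,0,0],
    [0,0,0,0,0,0,0]
  ]
}}

```text
t: 10.12
tool_pos: [0.5893, -0.0072, 0.014]
orientation: [179.7, -0.1, 79.6]
contact_force: [1.6, 10.5, 14.9]
finger_gap: -0.0001
```

```bash
python3 - <<'E'
from h import *
print(sl(ray_plane("top",[(304.5,196.8)],.056)[0]))
st()
n="top";b=(185,130,345,250)
p,d=arm.grab_frame(n);x0,y0,x1,y1=b;cv2.imwrite(f"pics/{n}6.png",cv2.resize(p[y0:y1,x0:x1,::-1],None,fx=5,fy=5))
n="side";b=(195,165,335,285)
p,d=arm.grab_frame(n);x0,y0,x1,y1=b;cv2.imwrite(f"pics/{n}6.png",cv2.resize(p[y0:y1,x0:x1,::-1],None,fx=5,fy=5))
st()
E
```

```text
(np.float64(0.097776473100939), np.float64(-0.003600195910114292))
t 10.125 slide 0.008 0.0028 z 0.014 rpy [ 1.7972e+02 -1.5000e-01  7.9640e+01] F [ 1.64 10.54 14.94] gap -0.0001
t 10.225 slide 0.008 0.0028 z 0.014 rpy [ 1.7973e+02 -1.4000e-01  7.9650e+01] F [ 1.85 10.54 15.32] gap 0.0001
```

View pics/top6.png

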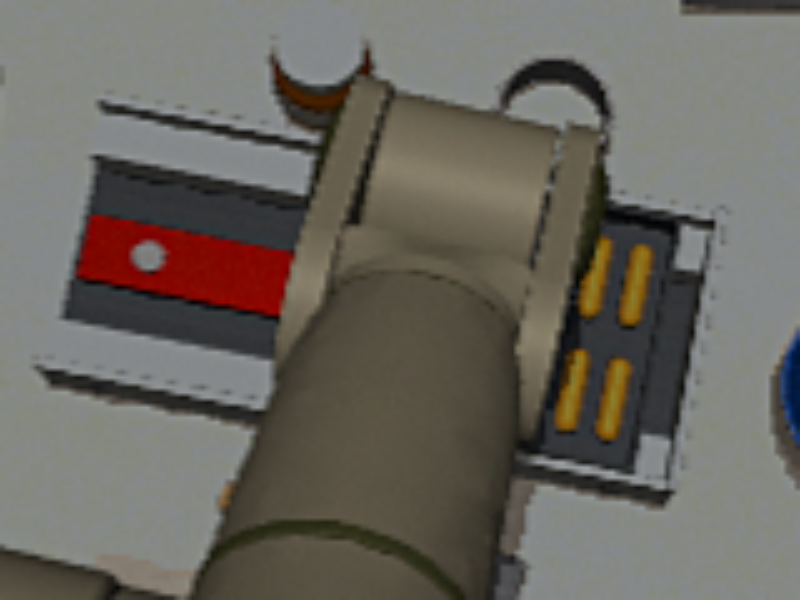

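View pics/side6.png

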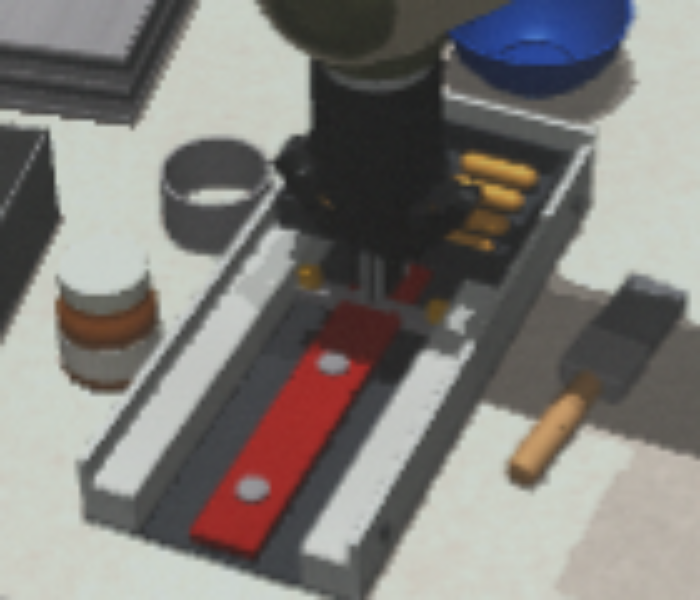

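The side view shows both yellow teeth clear behind the tray, at (310,277) and (437,310), with the tray's rear wall beyond them. Before raising I'll back off with the bar still held, so the fingers can't drag the tray up.

Call:
{"api": "move_arm", "payload": {
  "motion": [
    [0.003,0,0,0,0,0,0],
    [0.003,0,0,0,0,0,0],
    [0.003,0,0,0,0,0,0],
    [0.003,0,0,0,0,0,0],
    [0,0,0,0,0,0,0]
  ]
}}

```text
t: 10.85
tool_pos: [0.5913, 0.0015, 0.014]
orientation: [179.7, 0.1, 79.7]
contact_force: [-1.1, -7.5, 15.6]
finger_gap: -0.0002
```

```bash
python3 - <<'E'
from h import *
st()
n="side";b=(195,165,335,285)
p,d=arm.grab_frame(n);x0,y0,x1,y1=b;cv2.imwrite(f"pics/{n}7.png",cv2.resize(p[y0:y1,x0:x1,::-1],None,fx=5,fy=5))
E
```

```text
t 10.85 slide -0.0009 0.0032 z 0.014 rpy [1.7971e+02 1.3000e-01 7.9660e+01] F [-1.07 -7.45 15.58] gap -0.0002
```

View pics/side7.png

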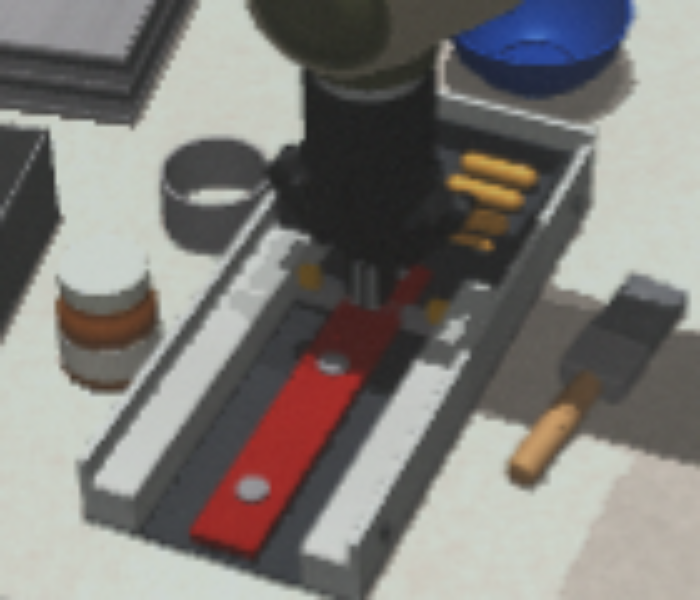

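The tray stayed put and the fingers are clear of it, so I'll raise straight up.

Call:
{"api": "move_arm", "payload": {
  "motion": [
    [0,0,-0.004,0,0,0,0],
    [0,0,-0.004,0,0,0,0],
    [0,0,-0.004,0,0,0,0],
    [0,0,-0.006,0,0,0,0],
    [0,0,-0.02,0,0,0,0],
    [0,0,-0.04,0,0,0,0],
    [0,0,-0.05,0,0,0,0],
    [0,0,-0.05,0,0,0,0]
  ]
}}

```text
t: 11.9
tool_pos: [0.5889, 0.0036, 0.1909]
orientation: [-179.9, -0.0, 79.7]
contact_force: [0.4, -0.7, 0.6]
finger_gap: 0.0002
```

Call:
{"api": "move_arm", "payload": {
  "motion": [
    [0.05,0,-0.02,0,0,0,0],
    [0.055,0,0,0,0,0,0],
    [0.055,0,0,0,0,0,0],
    [0.055,0,0,0,0,0,0],
    [0.055,0,0,0,0,0,0],
    [0,0,0,0,0,0,0]
  ]
}}

```text
t: 12.65
tool_pos: [0.637, 0.2726, 0.2083]
orientation: [-179.8, 0.0, 79.9]
contact_force: [-0.1, -0.4, 0.4]
finger_gap: -0.0001
```

```bash
python3 - <<'E'
from h import *
st()
for n,b in(("top",(185,130,345,250)),("side",(195,165,335,285))):
    p,d=arm.grab_frame(n);x0,y0,x1,y1=b;cv2.imwrite(f"pics/{n}8.png",cv2.resize(p[y0:y1,x0:x1,::-1],None,fx=5,fy=5));cv2.imwrite(f"pics/{n}8f.png",p[:,:,::-1])
E
```

```text
t 12.65 slide -0.2757 -0.0003 z 0.2083 rpy [-1.7984e+02  2.0000e-02  7.9920e+01] F [-0.07 -0.37  0.36] gap -0.0001
```

View pics/side8.png

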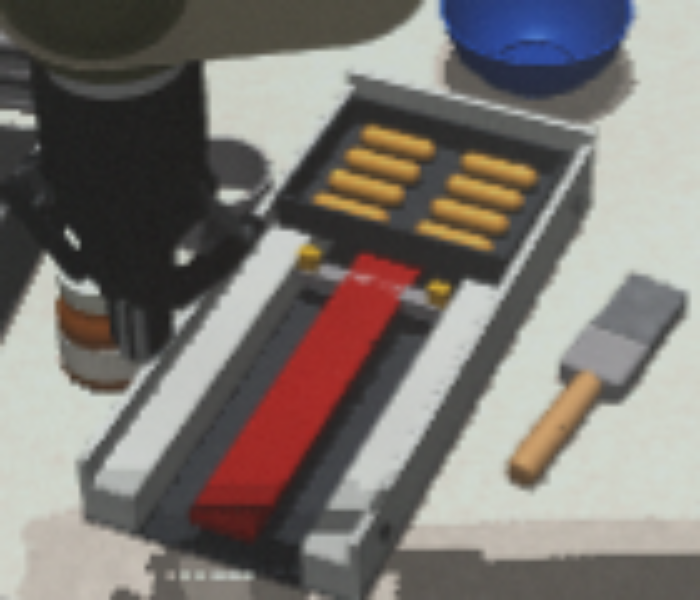

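View pics/top8.png

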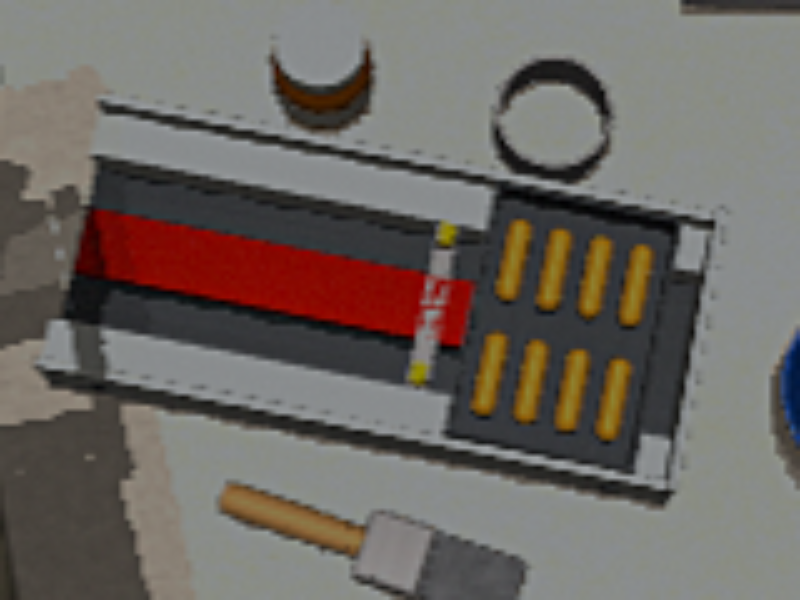

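Both views show the tray flat and clear of the teeth. The teeth are back at their starting pixels, (447,234) and (418,372) in the top crop, and the pins are hidden again, so the catch is up. The jar, ring and brush haven't moved.

```bash
python3 - <<'E'
from h import *
front=ray_plane("top",[(185+656/5,130+348/5)],.056)[0]; print(sl(front))
arm.close_job(); st()
E
```

```text
(np.float64(0.13187083567561766), np.float64(-0.004994139174470001))
the job is handed in; nothing more can be done
the job is handed in; nothing more can be done
```

The tray is locked in, and I handed the job in at about 12.8 s. I pressed the red bar to its bottom (TCP 14 mm above the table) with shut fingertips and held it there while pushing the tray along the slide. Then I backed off about 9 mm before raising, so the fingers could not lift the tray.

**Last checks:**
- **Tray:** it lies flat past the teeth, with its origin at about x = +75 mm (allowed +59 to +95 mm). That comes from where the fingers stopped; the front edge in the top view gives +77 mm.
- **Catch:** it sprang back up; the teeth are at the same pixels as at the start.
- **Forces:** the readings stayed under about 20 N, and the arm ended clear of everything.
- **Other things:** the jar, ring and brush showed no movement in the last pictures, nor did the parts of the bowl in view. I did not check the mug, spatula and scraper again, but the arm never worked near them.

**Disagreement:** one wrist-camera reading put the tray's rear wall at about −136 mm before the push, against −125 to −128 mm from the top view. Where the fingers met the tray agreed with the top view, so I used that.

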